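# Ready the label printer for a roll change

## Task

Help a colleague change the label roll: first stand the small label roll upright on the little raised roll stand, with the stand's pin inside the roll's core, setting it down rather than dropping it, and let go of it. Then lift the label printer's sprung cover (it has a bar handle in front) until it lies in line with the pointer on the printer's left side, and finish while still holding it there, for the spring shuts it if you let go. Do not shift the pointer or any of the other things on the desk.

Things in the scene. Friction and masses are not known exactly. Their poses are not given: they have to be found in the camera images.
- label_roll: Small roll of white paper labels standing on its end: 54 across, 50 high, with a core hole 25 across right through along its axis; about 0.12 kg. Loose. Origin: centre of its underside; z is its axis, up.
- stand: Fixed bare-steel roll stand: foot disc 90 across and 8 thick (coned to 12 high at the post), post 16 across, top disc only 36 across whose upper face is 90 above the desk, and a centre pin 12 across that stands 12 above that face. Origin: centre of the underside.
- stand_top (a point): Centre of the upper face of the stand's top disc, at the root of the pin, 90 above the desk; the label roll's underside rests here. z is up.
- printer: Fixed desktop label printer, grey, 190 deep (x) x 170 wide (y) x 116 high without its cover. Origin: centre of its underside; its -x is the front (towards the robot) where the cover's handle is, +x the back with the hinge, +y its left side (the robot's left), with the pointer. Turned up to 0.3 rad about vertical.
- cover_hinge (a point): Middle of the cover's hinge axis, 85 behind the printer's origin and 125 above the desk; the axis runs along the printer's y. Axes are the printer's.
- cover (a joint): Opening angle of the white cover in rad: 0 shut (level), grows as the front edge rises, stop at 1.4. The cover is a plate 185 long x 170 wide x 14 thick, its mid-plane through the hinge axis. A spring shuts it at all angles: lifting at the handle takes about 4 N at the start and 7 N at 0.9 rad.
- cover_handle (a point): Middle of the cover's handle: a level steel bar 10 thick, 110 long, along the printer's y, in the plane of the cover, 50 ahead of its front edge and 235 from the hinge axis; 125 above the desk when shut. Two struts 10 wide, 50 either side of the middle, carry it; between them it is clear all round and may turn between fingers. Axes turn with the cover: x from handle to hinge.
- pointer (a joint): Angle in rad at which the pointer was set (0.5 to 0.9), measured as the cover's angle is: the cover is at the mark when both angles are equal. It stays where set by friction.
- pointer_tip (a point): Free end of the pointer: a dark steel bar 140 long, 12 deep and 6 thick, pivoted on the cover's hinge axis 20 outside the printer's left (+y) side, pointing up and to the front. x runs from the tip to the hinge axis; the cover's edge is to be in line with this bar seen from the side.
- tape_roll: Bystander: wide packing-tape roll lying flat, 100 across, 76 bore, 48 high, loose, origin at the centre of its underside.
- tall_carton: Bystander: upright carton 45 x 45 x 150, loose, origin at the centre of its underside.
- flat_carton: Bystander: flat carton 110 x 200 x 70, loose, origin at the centre of its underside.
- gel_bottle: Bystander: white hand-gel bottle, 60 across, 150 high, loose, origin at the centre of its underside.
- mug: Bystander: white mug, 80 across, 90 high, loose, origin at the centre of its underside.
- stapler: Bystander: black stapler, 130 long, 45 high, loose, origin at the centre of its underside.
- note_block: Bystander: block of note paper 90 x 90 x 30, loose, origin at the centre of its underside.
Not all that is in view belongs to the job. What is shaped like the label_roll but blue or green is not meant.

How it is judged:
By the outcome, as a careful person would: the job done as asked, in the order asked, and still so for the second after the job is handed in, while the arm keeps its last pose, push and grip.
It also fails if it takes over 59 s, if anything falls off the work surface, if the arm or the gripper's body presses on something with over 40 N, if the wrist force passes 120 N, or if a joint passes its speed limit or range.

## Robot

A 6-joint arm with a two-finger parallel gripper is mounted at the origin on the work surface. World frame = base frame: x ahead of the robot, y to its left, z up, the work surface at z = 0. Lengths are in mm, angles in rad, forces in N, time in s.
With the tool pointing down it reaches from about 350 to 875 mm from the base axis. Payload 4.2 kg.
Tool frame: the origin (TCP) lies between the finger pads; the fingertips stand 17 mm ahead of it and the grasp point (between the pads) lies 2 mm behind it (ctrl.tip_reach is the distance from the TCP to the fingertips, in mm); z points along the fingers, y is the line along which they close (so a half turn about z gives the same grasp; the last joint's range is limited). The gripper opens to 87 mm and grips with 3 to 60 N. Pads are 19 mm wide; open, the fingers measure 117 mm over their backs; the gripper's body (75 mm by 190 mm) begins 51 mm behind the grasp point.
Start: joints at [1.409, 0.385, 0.008, 0, -1.194, -0.259], TCP at [255.273, 570.469, 239.55] pointing down, gripper open.
Joint ranges: [-3.14, 3.14], [-1.21, 2.06], [-1.07, 1.41], [-3.16, 2.05], [-2.99, -0.16], [-3.1, 3.1]. Speed limits (rad/s): [2.79, 2.79, 3.14, 3.14, 3.14, 3.14].

## Interface

Orientations are given as a 3x3 rotation matrix whose columns are the frame's x, y, z axes.
In Python, from plant import ctrl gives the robot as it stands.
- The arm moves only by the tool servo_tool, never from a script. Its argument "moves" is a list of rows, each a list of 3 entries, a list of its own where there are three numbers: the shift along the tool's x, y, z in mm, then the turn about the tool's z in degrees, then the opening, from -1 (shut) to 1 (fully open), so that 0 is half open. A call has 1 to 12 rows; each row shifts and turns the commanded pose from where the row before left it, along the tool's axes as they then stand; what a row does not reach is not made up. A row lasts 1/10 s, in which the tool goes at most 50 mm and 8.59 degrees, less where a joint would pass 70% of its speed; a pose out of reach is approached as far as the arm can. A call is refused whole if a number of a shift passes 50 or a number of a turn 8.59, either way. A call with a gripper value outside its range is refused whole. The fingers move at their own pace and stop on an object; "force" is the grip in N (left out, the last holds). Time passes only in rows, so rows that do not move let the fingers close. It gives the time, the measured TCP pose, the force, the opening and the grip force at its end, in the units of the state.
- ctrl.get_state(): the state, without advancing time (a new reading comes with each control period).
- ctrl.read_camera(name): name is "scene" or "top" or "wrist"; returns the picture (480x640x3 uint8, blue, green, red); there is no depth.
- ctrl.camera_model(name): a dict with "fx", "fy", "cx", "cy" (pixels), "R" (3x3) and "t" (3): a world point X has camera coordinates R X + t; the wrist camera has in their place "mount" (4x4, takes a point from camera to tool coordinates, whose origin is the TCP and whose axes are the flange's). Camera axes: x right, y down, z forward; pixel columns grow to the right and rows downward; lengths in mm; the calibration is good to about 2 mm. A picture is of the moment at which its call begins: read the wrist's pose just before it. camera_model takes no time and is no camera call.
- ctrl.hand_in(): hands the job in; it is judged then, once.
Trained networks look in the newest picture that a camera, given by its name, has taken for a name from the list of things; names that differ only in an ending like _2 or _b are one class to them, and where a whole thing is asked for, a point or a joint stands for the part that bears it (a point fixed in the world has none). Each returns a list of dicts, best first, with "score" (0 to 1); they miss things now and then, are a little off and sometimes report something else, mostly with a low value. They report only what shows in the picture. A call takes as long as a camera call. They do not tell look-alikes from the thing itself.
- ctrl.trace(camera, target): "region" (480x640 bool, what is visible of it) and "at" ([column, row] in pixels, amid what is visible of it).
The state is a dict: "t": time; "q": joint angles; "joint_velocities": joint speeds; "tau": joint torques, N m; "tcp_pos": TCP position; "ee_rot": TCP orientation; "wrist_force": force on the tool from outside, world axes, zero at the start; "wrist_torque": the same for the moment, N m; "opening": opening from 0.0 (shut) to 1.0 (fully open); "gripper_force": force on a finger pad.
Only numpy, scipy, OpenCV 4.12 (cv2) and the standard library are available. Lean on these libraries where they do the work, as an engineer would, in place of code of your own. Each camera call takes 0.05 s, during which the arm holds its last target. There are 200 camera calls.

## Working session

There is one attempt and no reset: what is moved stays moved. The work goes in short steps, Python scripts to look and compute and a tool call to move; the robot and the scene stay as the last step left them, time stands still between calls to the robot, and variables do not carry over. Pictures are saved under pics/ and viewed, at most 10 in all, crops included, and the job is handed in when it is done.

Besides the shell and the picture viewer there is one more tool, called after "Emit:" as name([rows], argument=value, ...), one row to a line, values as JSON. servo_tool: Moves the arm, as the interface text tells. Its arguments: {"type":"object","properties":{"moves":{"type":"array","items":{"type":"array"}},"force":{"type":"number"}},"required":["moves"]}

```bash
mkdir -p pics; ls
cat > h.py <<'E'
import numpy as np, cv2
from plant import ctrl
def cam(name):
    m=ctrl.camera_model(name)
    if 'mount' in m:
        s=ctrl.get_state(); M=np.array(m['mount']); Rt=np.array(s['ee_rot']); 
        Rc=Rt@M[:3,:3]; c=Rt@M[:3,3]+np.array(s['tcp_pos'])
        R=Rc.T; t=-R@c
    else: R=np.array(m['R']); t=np.array(m['t']).ravel()
    K=np.array([[m['fx'],0,m['cx']],[0,m['fy'],m['cy']],[0,0,1]])
    return K,R,t
def proj(c,X):
    K,R,t=c; p=(np.atleast_2d(X)@R.T+t)@K.T; return p[:,:2]/p[:,2:]
def ray(c,uv):
    K,R,t=c; d=R.T@np.linalg.solve(K,[uv[0],uv[1],1.]); return -R.T@t,d/np.linalg.norm(d)
def atz(c,uv,z):
    o,d=ray(c,uv); return o+d*(z-o[2])/d[2]
E
python3 - <<'E'
from h import *
for n in ['scene','top']:
    im=ctrl.read_camera(n); cv2.imwrite(f'pics/{n}0.png',im)
    c=cam(n); print(n,c[0][0,0],(-c[1].T@c[2]).round(),c[1][2].round(2))
    for th in ['label_roll','stand','printer','cover','cover_handle','pointer']:
        for r in ctrl.trace(n,th)[:4]: print(th,round(r['score'],2),np.round(r['at']),r['region'].sum())
print(ctrl.get_state()['ee_rot'],ctrl.camera_model('wrist'),ctrl.tip_reach)
E
```

```text
pics
scene 454.46275241638256 [1208. -160.  956.] [-0.59  0.15 -0.79]
label_roll 0.93 [221. 251.] 512
label_roll 0.85 [235. 215.] 434
label_roll 0.65 [202. 209.] 487
stand 0.93 [252. 283.] 1137
stand 0.24 [386. 236.] 4906
printer 0.92 [388. 251.] 8262
printer 0.47 [441. 227.] 278
cover 0.89 [389. 236.] 4821
cover_handle 0.57 [390. 234.] 4939
pointer 0.73 [443. 229.] 361
top 473.63972473176136 [ 484.   24. 1138.] [ 0.07 -0.01 -1.  ]
label_roll 0.97 [434. 333.] 542
label_roll 0.66 [392. 319.] 480
label_roll 0.6 [418. 270.] 480
label_roll 0.22 [192. 196.] 205
stand 0.64 [394. 232.] 1116
printer 0.72 [247. 213.] 8425
cover 0.71 [249. 215.] 7237
cover 0.17 [192. 194.] 256
cover_handle 0.76 [251. 213.] 7340
pointer 0.83 [193. 197.] 270
[[ 9.12750010e-01 -4.08518565e-01 -2.46768517e-05]
 [-4.08518565e-01 -9.12750010e-01 -1.35840856e-06]
 [-2.19688616e-05  1.13208395e-05 -1.00000000e+00]] {'fx': 402.2786366296156, 'fy': 402.2786366296156, 'cx': 328.8819381497081, 'cy': 238.93060260187394, 'mount': array([[ 4.03493127e-04, -9.69384898e-01, -2.45545835e-01,
         6.54323664e+01],
       [ 9.99999881e-01,  4.58868305e-04, -1.68306360e-04,
         5.90557229e-01],
       [ 2.75826845e-04, -2.45545737e-01,  9.69384967e-01,
        -1.44735925e+02],
       [ 0.00000000e+00,  0.00000000e+00,  0.00000000e+00,
         1.00000000e+00]])} 17.0
```

View pics/scene0.png

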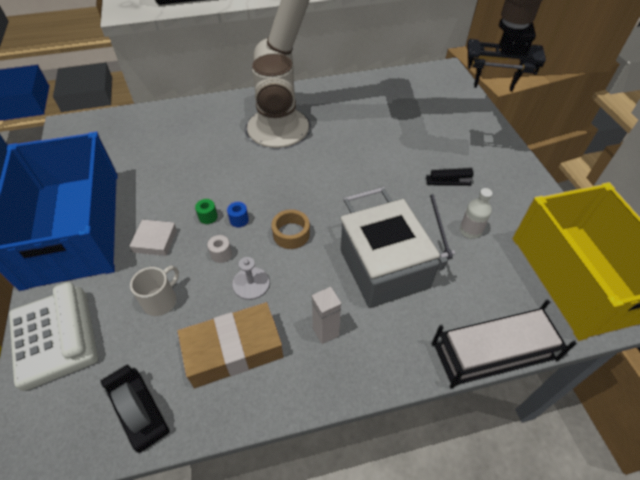

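View pics/top0.png

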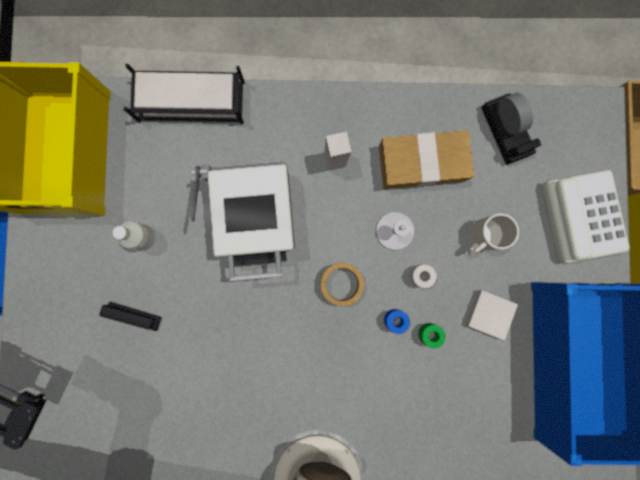

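The white roll is at scene (219,249) and top (425,276). Its look-alikes are blue at scene (237,214) / top (397,321) and green at scene (206,211) / top (432,335). The tape roll (top 342,285) is too large. The stand is at top (396,231), and the printer is at top (250,213) with its handle at (254,275) and pointer at (194,195). I choose the white roll.

```bash
cat > fit.py <<'E'
from h import *
from scipy.optimize import minimize, least_squares
from scipy.spatial import ConvexHull
a=np.linspace(0,2*np.pi,40,endpoint=False)
def cyl(x,y,r,z0,z1): return np.array([[x+r*np.cos(k),y+r*np.sin(k),z] for z in (z0,z1) for k in a])
def hullmask(p,S=1):
    m=np.zeros((480,640),np.uint8); h=cv2.convexHull((p*16).round().astype(np.int32)); cv2.fillConvexPoly(m,h,1,shift=4); return m>0
def iou(a,b): return (a&b).sum()/max(1,(a|b).sum())
E
python3 - <<'E'
from fit import *
ims={n:ctrl.read_camera(n) for n in ['scene','top']}; C={n:cam(n) for n in ims}
def masks(th,near=None):
    o={}
    for n in ims:
        rs=[r for r in ctrl.trace(n,th)]
        if near: rs=[r for r in rs if np.hypot(*(np.array(r['at'])-near[n]))<15]
        o[n]=rs[0]['region'] if rs else None
        if not rs: print('miss',n,th,[r['at'] for r in ctrl.trace(n,th)])
    return o
def fit(M,pts,x0,st):
    f=lambda p:-sum(iou(hullmask(proj(C[n],pts(p))),M[n]) for n in M if M[n] is not None)
    r=minimize(f,x0,method='Nelder-Mead',options=dict(initial_simplex=np.array([x0]+[np.array(x0)+np.eye(len(x0))[i]*st[i] for i in range(len(x0))])))
    return r.x,r.fun
# roll
M=masks('label_roll',{'scene':(219,249),'top':(425,276)})
x0=atz(C['top'],(425,276),50)[:2]
print('roll',fit(M,lambda p:cyl(p[0],p[1],27,0,50),x0,[6,6]))
for n in M: 
  if M[n] is not None: m=M[n]; print(n,ims[n][m].mean(0))
S=masks('stand'); x0=atz(C['top'],(394,232),5)[:2]
f=lambda p:-sum(iou(hullmask(proj(C[n],cyl(*p,45,0,8)))|hullmask(proj(C[n],cyl(*p,8,0,90)))|hullmask(proj(C[n],cyl(*p,18,84,90)))|hullmask(proj(C[n],cyl(*p,6,90,102))),S[n]) for n in S)
r=minimize(f,x0,method='Nelder-Mead',options=dict(initial_simplex=np.array([x0,x0+[6,0],x0+[0,6]]))); print('stand',r.x,r.fun)
P=masks('cover')
def T(p,L):
    c,s=np.cos(p[2]),np.sin(p[2]); L=np.array(L,float); return np.c_[p[0]+c*L[:,0]-s*L[:,1],p[1]+s*L[:,0]+c*L[:,1],L[:,2]]
plate=[[x,y,z] for x in(85,-100) for y in(-85,85) for z in(118,132)]
x0=np.r_[atz(C['top'],(249,212),125)[:2],0.08]
def f(p):
    s=0
    for n in P:
        m=hullmask(proj(C[n],T(p,plate)))
        for q in ([[-100,45,125],[-100,55,125],[-155,45,125],[-155,55,125]],[[-100,-45,125],[-100,-55,125],[-155,-45,125],[-155,-55,125]],[[-145,-55,125],[-145,55,125],[-155,-55,125],[-155,55,125]]):
            m=m|hullmask(proj(C[n],T(p,q)))
        s-=iou(m,P[n])
    return s
best=min((minimize(f,x0+[0,0,d],method='Nelder-Mead',options=dict(initial_simplex=np.array([x0+[0,0,d],x0+[8,0,d],x0+[0,8,d],x0+[0,0,d+.1]]))) for d in(-.1,0,.1)),key=lambda r:r.fun)
p=best.x; print('printer',p,best.fun)
# pointer: fit angle
Q=masks('pointer')
def ptr(p,th,L=140):
    out=[]
    for l in (0,L):
        for w in(-6,6):
            for y in (102,108): out.append([85-l*np.cos(th)-w*np.sin(th),y,125+l*np.sin(th)-w*np.cos(th)])
    return T(p,out)
for th in np.arange(.4,1.0,.05): print(round(th,2),[round(iou(hullmask(proj(C[n],ptr(p,th))),Q[n]),2) for n in Q if Q[n] is not None])
# overlay
for n in ims:
    im=cv2.resize(ims[n],None,fx=3,fy=3,interpolation=cv2.INTER_CUBIC)
    for L in (T(p,plate),T(p,[[-150,-55,125],[-150,55,125]]),ptr(p,.7)):
        for u in proj(C[n],L): cv2.circle(im,tuple((u*3+1).astype(int)),2,(0,0,255),-1)
    for u in proj(C[n],np.array([[*r.x,90],[*r.x,102]])): cv2.circle(im,tuple((u*3+1).astype(int)),2,(0,0,255),-1)
    ims[n]=im
o=np.hstack([ims['top'][450:900,500:1340][:, :400],ims['scene'][500:950,990:1390]]); cv2.imwrite('pics/ov.png',o)
o=np.hstack([ims['top'][600:1050,1100:1400],ims['scene'][550:1000,560:860]]); cv2.imwrite('pics/ov2.png',o)
E
```

```text
roll (array([ 475.09695987, -239.33844766]), np.float64(-1.6583673382961925))
scene [129.90258449 132.43538767 137.4055666 ]
top [155.29933481 160.03547672 165.54323725]
stand [ 582.10330371 -177.26290316] -0.9259259259259259
printer [6.18002944e+02 1.55879116e+02 1.09865406e-01] -1.8406118063302257
0.4 [np.float64(0.21), np.float64(0.4)]
0.45 [np.float64(0.28), np.float64(0.48)]
0.5 [np.float64(0.36), np.float64(0.57)]
0.55 [np.float64(0.45), np.float64(0.66)]
0.6 [np.float64(0.48), np.float64(0.69)]
0.65 [np.float64(0.49), np.float64(0.68)]
0.7 [np.float64(0.46), np.float64(0.57)]
0.75 [np.float64(0.36), np.float64(0.46)]
0.8 [np.float64(0.27), np.float64(0.34)]
0.85 [np.float64(0.19), np.float64(0.24)]
0.9 [np.float64(0.16), np.float64(0.18)]
0.95 [np.float64(0.13), np.float64(0.15)]
```

View pics/ov.png

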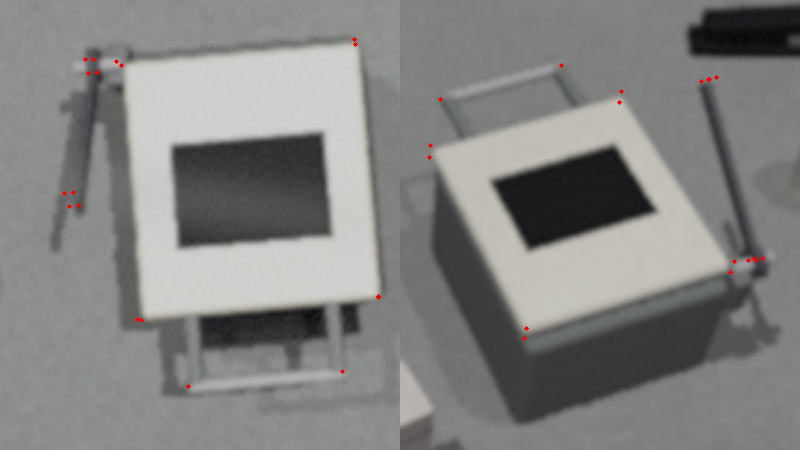

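View pics/ov2.png

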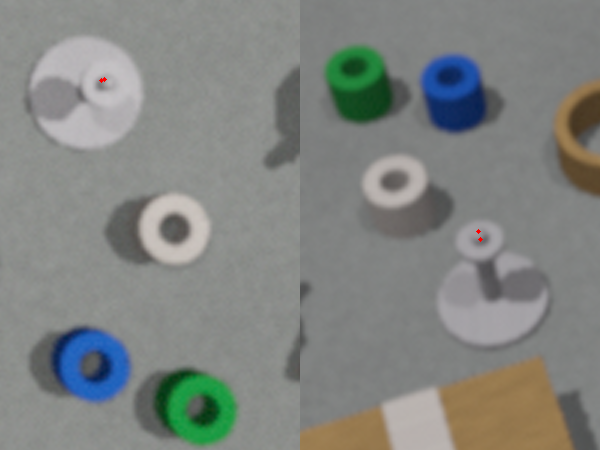

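Both overlays fit:
- **Printer:** (618,156), yaw 0.11; the handle ends fall on the bar.
- **Stand:** (582,-177); the points fall on the pin.
- **Choice of roll:** the crop confirms the white roll, with a grey-white body and a 25 mm core.

The pointer angle is about 0.6 and still rough, so I'll first look at it from the left with the wrist camera.

Emit:
servo_tool([
  [[48,3,0],0,1],
  [[48,3,0],0,1],
  [[48,3,0],0,1],
  [[48,3,0],0,1],
  [[48,3,0],0,1],
  [[48,3,0],0,1],
  [[48,3,0],0,1],
  [[48,3,0],0,1],
  [[48,3,0],0,1],
  [[0,0,0],-8.5,1],
  [[0,0,0],-8.5,1],
  [[0,0,0],-8.5,1],
])

```text
t: 2.4
tcp_pos: [639.2, 368.7, 238.9]
ee_rot: [[1.0, 0.029, -0.001], [0.029, -1.0, -0.001], [-0.001, 0.0, -1.0]]
wrist_force: [-0.6, -0.3, 0.7]
opening: 0.999
gripper_force: 0.0
```

Emit:
servo_tool([
  [[0,0,0],-8.5,1],
  [[0,0,0],-8.5,1],
  [[0,0,0],-8.5,1],
  [[0,0,0],-8.5,1],
  [[0,0,0],-8.5,1],
  [[0,0,0],-8.5,1],
  [[0,0,0],-8.5,1],
  [[0,0,0],-8.5,1],
  [[0,0,0],-8.5,1],
  [[0,0,0],-8.5,1],
  [[0,0,0],-8.5,1],
  [[0,0,0],0,1],
])

```text
t: 3.6
tcp_pos: [638.5, 369.4, 239.4]
ee_rot: [[-0.085, 0.996, -0.0], [0.996, 0.085, -0.0], [-0.0, -0.0, -1.0]]
wrist_force: [0.8, 0.0, 0.0]
opening: 1.007
gripper_force: 0.0
```

Run:
```python
from fit import *
im=ctrl.read_camera('wrist'); c=cam('wrist'); s=ctrl.get_state(); print(s['t'],s['tcp_pos'],s['q'])
p=[618,155.9,.11]
def T(L):
    k,q=np.cos(p[2]),np.sin(p[2]); L=np.array(L,float); return np.c_[p[0]+k*L[:,0]-q*L[:,1],p[1]+q*L[:,0]+k*L[:,1],L[:,2]]
rs=ctrl.trace('wrist','pointer')
for r in rs: print(r['score'],r['at'],r['region'].sum())
for th in (.6,.7): print(th,proj(c,T([[85,105,125],[85-140*np.cos(th),105,125+140*np.sin(th)]])).round())
if rs: 
    np.save('ptr.npy',rs[0]['region']); 
    cn,_=cv2.findContours(rs[0]['region'].astype(np.uint8),0,1); 
    im2=im.copy(); cv2.drawContours(im2,cn,-1,(0,0,255),1)
    cv2.imwrite('pics/w1.png',im2)
cv2.imwrite('pics/w1raw.png',im)
```

```text
3.65 [638.55090478 369.3703992  239.40340665] [ 7.42778010e-01  5.83520990e-01  3.36445362e-01 -5.46161192e-08
 -1.32393004e+00  2.48122534e+00]
0.68 [379.0, 372.1] 111
0.6 [[391. 379.]
 [199. 469.]]
0.7 [[391. 379.]
 [208. 486.]]
```

View pics/w1.png

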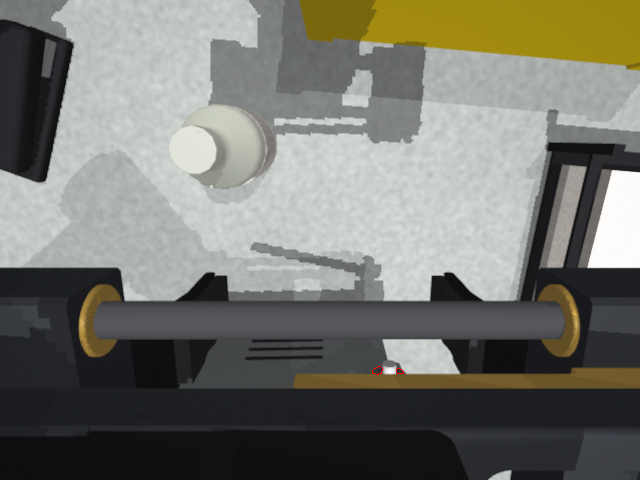

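The gripper body hides the pointer in this view; only its pivot shows, at (385,370). The bottle is at (220,145). The clear part of the picture is sideways and above the axis, so I'll turn the tool back and look across it.

Emit:
servo_tool([
  [[0,0,0],8.5,1],
  [[0,0,0],8.5,1],
  [[0,0,0],8.5,1],
  [[0,0,0],8.5,1],
  [[0,0,0],8.5,1],
  [[0,0,0],8.5,1],
  [[0,0,0],8.5,1],
  [[0,0,0],8.5,1],
  [[0,0,0],8.5,1],
  [[0,0,0],8.5,1],
  [[0,0,0],8.5,1],
  [[-38,-12,0],0,1],
])

```text
t: 4.9
tcp_pos: [602.8, 379.0, 237.7]
ee_rot: [[1.0, 0.014, 0.0], [0.014, -1.0, -0.001], [0.0, 0.001, -1.0]]
wrist_force: [0.1, 1.6, -0.2]
opening: 1.003
gripper_force: 0.0
```

Emit:
servo_tool([
  [[-38,-13,0],0,1],
  [[0,0,0],0,1],
  [[0,0,0],0,1],
])

```text
t: 5.2
tcp_pos: [561.5, 393.1, 240.4]
ee_rot: [[1.0, 0.024, 0.001], [0.024, -1.0, 0.001], [0.001, -0.001, -1.0]]
wrist_force: [-0.2, -0.1, -0.1]
opening: 1.0
gripper_force: 0.0
```

```bash
cat > geo.py <<'E'
from fit import *
p=[618,155.9,.11]
def T(L,p=p):
    k,q=np.cos(p[2]),np.sin(p[2]); L=np.array(L,float); return np.c_[p[0]+k*L[:,0]-q*L[:,1],p[1]+q*L[:,0]+k*L[:,1],L[:,2]]
E
python3 - <<'E'
from geo import *
im=ctrl.read_camera('wrist'); c=cam('wrist'); s=ctrl.get_state(); print(s['t'],s['tcp_pos'],s['q'])
rs=ctrl.trace('wrist','pointer')
im2=im.copy()
for r in rs: print(r['score'],r['at'],r['region'].sum())
if rs: 
    np.save('ptr.npy',rs[0]['region']); 
    cn,_=cv2.findContours(rs[0]['region'].astype(np.uint8),0,1); cv2.drawContours(im2,cn,-1,(0,0,255),1)
for th in (.5,.6,.7):
    u=proj(c,T([[85,105,125],[85-140*np.cos(th),105,125+140*np.sin(th)]])).round().astype(int); print(th,u); cv2.line(im2,tuple(map(int,u[0])),tuple(map(int,u[1])),(0,255,0),1)
cv2.imwrite('pics/w2.png',im2); cv2.imwrite('pics/w2raw.png',im); np.savez('w2cam.npz',K=c[0],R=c[1],t=c[2])
E
```

```text
5.25 [562.21568883 392.74313702 240.00584158] [ 8.45051964e-01  4.88956063e-01  1.75943002e-01  2.90030572e-04
 -1.25689467e+00  7.49005009e-01]
0.98 [583.2, 137.4] 6941
0.5 [[543  31]
 [602 265]]
0.6 [[543  31]
 [620 257]]
0.7 [[543  31]
 [639 246]]
```

View pics/w2.png

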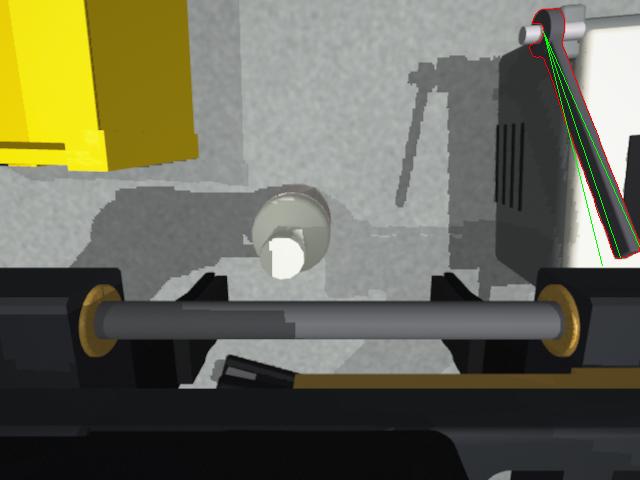

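The pointer is clear here, from its pivot at (548,30) to its tip at (627,252). I'll fit its box model to the outline, jointly with the scene picture.

Run:
```python
from geo import *
z=np.load('w2cam.npz'); cw=(z['K'],z['R'],z['t']); M=np.load('ptr.npy')
def ptr(th,p,dz=0):
    out=[]
    for l in (12,140):
        for w in(-6,6):
            for y in (102,108): out.append([85-l*np.cos(th)-w*np.sin(th),y,125+dz+l*np.sin(th)-w*np.cos(th)])
    return T(out,p)
# ignore pivot hub: mask out within 25 px of pivot
yy,xx=np.mgrid[:480,:640]; far=np.hypot(xx-549,yy-30)>30
def run(yaw,src):
    def f(v):
        q=[618+v[1],155.9+v[2],yaw]; s=0
        for c,m,k in src: s-=iou(hullmask(proj(c,ptr(v[0],q)))&k,m&k)
        return s
    return min((minimize(f,[t0,0,0],method='Nelder-Mead',options=dict(initial_simplex=[[t0,0,0],[t0+.1,0,0],[t0,4,0],[t0,0,4]])) for t0 in(.55,.65,.75)),key=lambda r:r.fun)
im=ctrl.read_camera('scene'); Q=ctrl.trace('scene','pointer')[0]; cs=cam('scene'); full=np.ones((480,640),bool)
print(Q['score'])
yaw_src=[(cw,M,far)]
for yaw in (.09,.11,.13):
    r=run(yaw,yaw_src); r2=run(yaw,[(cw,M,far),(cs,Q['region'],full)])
    print(yaw,r.x.round(3),round(r.fun,3),r2.x.round(3),round(r2.fun,3))
```

```text
0.62
0.09 [ 0.636 -2.361 -0.699] -0.898 [ 0.633 -1.002 -0.293] -1.557
0.11 [ 0.628  0.461 -0.816] -0.903 [ 0.616  2.159 -0.658] -1.576
0.13 [ 0.598  4.056 -2.354] -0.918 [ 0.622  4.175 -0.698] -1.57
```

Emit:
servo_tool([
  [[-35,35,-12],0,1],
  [[-35,35,-12],0,1],
  [[-30,39,-6],0,1],
  [[-30,39,0],0,1],
  [[-10,48,0],0,1],
  [[0,48,0],0,1],
  [[0,48,0],0,1],
  [[0,48,0],0,1],
  [[0,48,0],0,1],
  [[0,48,0],0,1],
  [[0,48,0],0,1],
  [[0,48,0],0,1],
])

```text
t: 6.6
tcp_pos: [436.2, -144.0, 269.5]
ee_rot: [[1.0, 0.023, 0.001], [0.023, -1.0, -0.0], [0.001, 0.0, -1.0]]
wrist_force: [1.0, 1.2, 0.3]
opening: 0.998
gripper_force: 0.0
```

Emit:
servo_tool([
  [[12,48,0],0,1],
  [[13,48,0],0,1],
  [[13,0,10],0,1],
  [[0,0,20],8.5,1],
  [[0,0,0],8.5,1],
  [[0,0,0],8.5,1],
  [[0,0,0],8.5,1],
  [[0,0,0],8.5,1],
  [[0,0,0],8.5,1],
  [[0,0,0],8.5,1],
  [[0,0,0],8.5,1],
  [[0,0,0],8.5,1],
])

```text
t: 7.8
tcp_pos: [476.7, -236.5, 238.8]
ee_rot: [[0.25, -0.968, -0.0], [-0.968, -0.25, 0.0], [-0.0, 0.0, -1.0]]
wrist_force: [0.1, -0.3, -0.7]
opening: 0.999
gripper_force: 0.0
```

Emit:
servo_tool([
  [[0,0,0],8.5,1],
  [[0,0,0],0,1],
])

```text
t: 8.0
tcp_pos: [476.6, -236.5, 238.8]
ee_rot: [[0.111, -0.994, -0.0], [-0.994, -0.111, 0.0], [-0.0, 0.0, -1.0]]
wrist_force: [-0.0, 0.1, -1.1]
opening: 1.002
gripper_force: 0.0
```

```bash
cat > d.py <<'E'
from geo import *
def delta(X):
    s=ctrl.get_state(); return (np.array(s['ee_rot']).T@(np.array(X)-s['tcp_pos'])).round(1)
E
python3 - <<'E'
from d import *
s=ctrl.get_state(); print(s['t'],s['tcp_pos'],s['q'],np.array(s['ee_rot'])[:,0])
im=ctrl.read_camera('wrist'); c=cam('wrist'); cv2.imwrite('pics/w3.png',im)
print('pred',proj(c,[[475,-239,0],[475,-239,50]]).round())
for r in ctrl.trace('wrist','label_roll'):
    m=r['region']; print(r['score'],r['at'],m.sum(),im[m].mean(0).round())
    if im[m].mean(0).std()<15:
        v=lambda q:cyl(q[0],q[1],27,0,50)
        f=lambda q:-iou(hullmask(proj(c,v(q))),cv2.morphologyEx(m.astype(np.uint8),cv2.MORPH_CLOSE,np.ones((61,61)))>0)
        rr=minimize(f,[475,-239],method='Nelder-Mead',options=dict(initial_simplex=[[475,-239],[480,-239],[475,-234]])); print(rr.x,rr.fun)
print('delta',delta([475,-239,160]))
E
```

```text
8.0 [ 476.63373773 -236.50588814  238.80260962] [-1.55649909e-01  2.27608771e-01 -2.20218340e-01 -1.61071080e-04
 -1.12341397e+00  2.66746744e-01] [ 1.10799103e-01 -9.93842791e-01 -2.57289123e-04]
pred [[329. 206.]
 [329. 216.]]
0.91 [492.2, 205.0] 4127 [ 66. 145.  41.]
0.86 [335.9, 217.8] 2982 [217. 221. 224.]
[ 472.32491314 -240.52264476] -0.9453458582408198
0.83 [426.8, 270.0] 1622 [138.  64.  26.]
delta [ 2.3  1.9 78.9]
```

Emit:
servo_tool([
  [[3,4,40],0,1],
  [[0,0,45],0,1],
  [[0,0,45],0,1],
  [[0,0,40],0,1],
  [[0,0,25],0,1],
  [[0,0,11],0,1],
  [[0,0,0],0,1],
])

```text
t: 8.8
tcp_pos: [472.3, -239.8, 31.9]
ee_rot: [[0.112, -0.994, -0.003], [-0.994, -0.112, 0.0], [-0.001, 0.003, -1.0]]
wrist_force: [-0.6, -0.2, 0.8]
opening: 0.998
gripper_force: 0.0
```

Emit:
servo_tool([
  [[0,0,0],0,-0.2],
  [[0,0,0],0,-0.2],
  [[0,0,0],0,-0.2],
  [[0,0,0],0,-0.2],
  [[0,0,0],0,-0.2],
  [[0,0,0],0,-0.2],
  [[0,0,0],0,-0.2],
], force=15)

```text
t: 9.5
tcp_pos: [473.1, -240.0, 33.7]
ee_rot: [[0.112, -0.994, 0.001], [-0.994, -0.112, -0.0], [0.0, -0.001, -1.0]]
wrist_force: [-1.7, 0.8, 5.0]
opening: 0.626
gripper_force: 15.0
```

The opening is 54.5 mm, which matches the roll. I'll lift it and look at the pin from a point beside the stand.

Emit:
servo_tool([
  [[0,0,-20],0,-0.2],
  [[0,0,-40],0,-0.2],
  [[0,0,-40],0,-0.2],
  [[0,0,-37],0,-0.2],
  [[-27,-25,0],0,-0.2],
  [[-28,-25,0],0,-0.2],
  [[-28,-25,0],0,-0.2],
  [[-27,-24,0],0,-0.2],
  [[-27,-24,0],0,-0.2],
  [[0,0,0],0,-0.2],
  [[0,0,0],0,-0.2],
])

```text
t: 10.6
tcp_pos: [579.5, -89.4, 169.2]
ee_rot: [[0.113, -0.994, -0.002], [-0.994, -0.113, 0.0], [-0.0, 0.002, -1.0]]
wrist_force: [-0.2, -0.2, -0.7]
opening: 0.628
gripper_force: 15.0
```

Run:
```python
from d import *
s=ctrl.get_state(); print(s['t'],s['tcp_pos'],s['opening'],s['wrist_force'])
im=ctrl.read_camera('wrist'); c=cam('wrist'); 
S=[582.1,-177.3]
def sil(q): return hullmask(proj(c,cyl(*q,45,0,8)))|hullmask(proj(c,cyl(*q,8,0,90)))|hullmask(proj(c,cyl(*q,18,84,90)))|hullmask(proj(c,cyl(*q,6,90,102)))
for r in ctrl.trace('wrist','stand')[:2]:
    m=r['region']; rr=minimize(lambda q:-iou(sil(q),m),S,method='Nelder-Mead',options=dict(initial_simplex=[S,[586,-177],[582,-173]])); print(r['score'],r['at'],m.sum(),rr.x,rr.fun)
for r in ctrl.trace('wrist','label_roll')[:3]: print('roll',r['score'],r['at'],r['region'].sum())
for q,col in ((S,(0,0,255)),(rr.x,(0,255,0))):
    for z,rad in ((90,18),(102,6),(8,45)):
        cv2.polylines(im,[proj(c,cyl(*q,rad,z,z)[:40]).round().astype(np.int32)],True,col,1)
# predicted held roll bottom/top
R=np.array(s['ee_rot']);
cv2.imwrite('pics/w4.png',im)
```

```text
10.6 [579.51132226 -89.35478422 169.15434107] 0.6276512702171394 [-0.22997298 -0.24496991 -0.71027824]
0.89 [343.0, 102.0] 12479 [ 578.76259536 -179.37528597] -0.9681148176881303
roll 0.94 [327.1, 290.4] 12040
roll 0.55 [616.2, 140.7] 3559
```

View pics/w4.png

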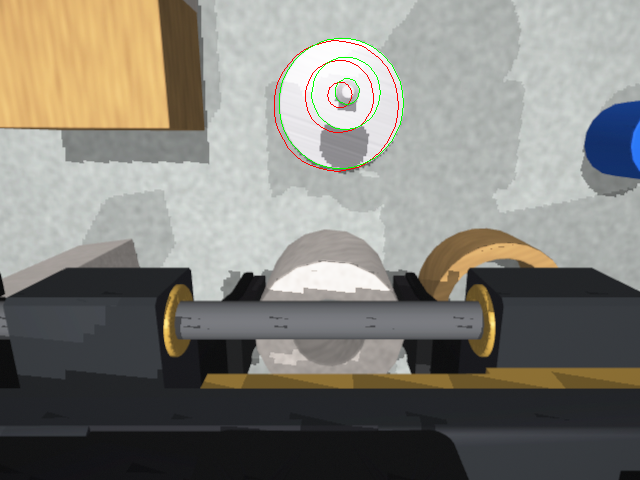

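The stand's top disc is at (346,93) and the held roll at (328,280). Both wrist measurements sit about 3 mm off the external cameras, so it is a common offset. I'll measure the held roll with the same camera so that it cancels.

Run:
```python
from d import *
c=cam('wrist'); s=ctrl.get_state(); X=np.array(s['tcp_pos']); z0=X[2]-33
m=max(ctrl.trace('wrist','label_roll'),key=lambda r:r['region'].sum())['region']
cn=cv2.findContours(m.astype(np.uint8),0,1)[0]
# upper outline only, rows<262, cols clear of fingers
cn=max(cn,key=len)[:,0]
print('rowmin',cn[:,1].min())
win=np.zeros((480,640),bool); win[200:298,268:392]=1
def f(q): return -iou(hullmask(proj(c,cyl(q[0],q[1],27,z0,z0+50)))&win,m&win)
for st in (4,8):
    r=minimize(f,X[:2],method='Nelder-Mead',options=dict(initial_simplex=[X[:2],X[:2]+[st,0],X[:2]+[0,st]])); print(r.x-X[:2],r.fun)
h=hullmask(proj(c,cyl(r.x[0],r.x[1],27,z0,z0+50)))
for row in (240,260,280): print(row,np.where(m[row])[0][[0,-1]],np.where(h[row])[0][[0,-1]])
```

```text
rowmin 338
[-1.37183142  0.70049977] -0.9942982456140351
[-1.44334755  0.68356983] -0.9940093512565751
240 [294 365] [294 364]
260 [277 381] [277 381]
280 [268 389] [268 389]
```

Emit:
servo_tool([
  [[22,2,0],0,-0.2],
  [[23,2,0],0,-0.2],
  [[23,3,0],0,-0.2],
  [[22,2,0],0,-0.2],
  [[0,0,0],0,-0.2],
  [[0,0,15],0,-0.2],
  [[0,0,12],0,-0.2],
  [[0,0,8],0,-0.2],
  [[0,0,5],0,-0.2],
  [[0,0,0],0,-0.2],
])

```text
t: 11.8
tcp_pos: [580.5, -180.2, 129.2]
ee_rot: [[0.112, -0.994, -0.002], [-0.994, -0.112, 0.0], [-0.0, 0.002, -1.0]]
wrist_force: [-0.6, 0.1, -0.8]
opening: 0.625
gripper_force: 15.0
```

Emit:
servo_tool([
  [[0,0,2],0,-0.2],
  [[0,0,1.5],0,-0.2],
  [[0,0,1],0,-0.2],
  [[0,0,0],0,-0.2],
])

```text
t: 12.2
tcp_pos: [580.9, -180.5, 125.7]
ee_rot: [[0.111, -0.994, 0.0], [-0.994, -0.111, 0.0], [0.0, -0.0, -1.0]]
wrist_force: [-0.7, -0.2, -1.0]
opening: 0.628
gripper_force: 15.0
```

Emit:
servo_tool([
  [[0,0,0.8],0,-0.2],
  [[0,0,0.8],0,-0.2],
  [[0,0,0.6],0,-0.2],
  [[0,0,0],0,-0.2],
])

```text
t: 12.6
tcp_pos: [581.0, -180.5, 123.8]
ee_rot: [[0.111, -0.994, 0.0], [-0.994, -0.111, -0.0], [0.0, -0.0, -1.0]]
wrist_force: [-1.3, 0.7, 0.7]
opening: 0.62
gripper_force: 15.0
```

Emit:
servo_tool([
  [[0,0,0.6],0,-0.2],
  [[0,0,0.5],0,-0.2],
  [[0,0,0],0,-0.2],
  [[0,0,0],0,-0.2],
])

```text
t: 13.0
tcp_pos: [581.0, -180.5, 123.7]
ee_rot: [[0.112, -0.994, 0.001], [-0.994, -0.112, -0.0], [0.001, -0.001, -1.0]]
wrist_force: [-2.0, 0.9, 6.5]
opening: 0.629
gripper_force: 15.0
```

Contact came at the expected height (underside about 90, 6.5 N upward). I'll release.

Emit:
servo_tool([
  [[0,0,-0.5],0,-0.2],
  [[0,0,0],0,0.5],
  [[0,0,0],0,0.6],
  [[0,0,0],0,0.8],
  [[0,0,0],0,0.8],
  [[0,0,-10],0,0.8],
  [[0,0,-35],0,0.8],
  [[0,0,-40],0,0.8],
  [[0,0,-40],0,0.8],
  [[0,0,-10],0,0.5],
  [[0,0,0],0,0.0],
])

```text
t: 14.1
tcp_pos: [581.9, -180.6, 260.8]
ee_rot: [[0.111, -0.994, 0.006], [-0.994, -0.111, -0.0], [0.001, -0.006, -1.0]]
wrist_force: [0.2, 0.6, -1.4]
opening: 0.796
gripper_force: 0.0
```

Run:
```python
from d import *
s=ctrl.get_state(); print(s['t'],s['tcp_pos'],s['opening'],s['ee_rot'][0],s['q'])
im=ctrl.read_camera('scene'); c=cam('scene')
print(proj(c,[[580,-178,90],[580,-178,140]]).round())
for r in ctrl.trace('scene','label_roll')[:3]: print(r['score'],r['at'])
cr=cv2.resize(im[200:320,180:340],None,fx=4,fy=4,interpolation=cv2.INTER_CUBIC); cv2.imwrite('pics/s5.png',cr)
h=T([[-150,0,125]])[0]; print('handle',h)
```

```text
14.1 [ 581.87708403 -180.61372564  260.80991828] 0.7959808066273562 [ 0.11135578 -0.99376333  0.00585905] [-3.54722653e-02  3.41619800e-01 -3.31307676e-03  2.35220080e-04
 -1.21999285e+00  1.46982474e-01]
[[246. 262.]
 [243. 250.]]
0.87 [247.0, 256.6]
0.85 [205.9, 211.7]
handle [468.90658531 139.43325487 125.        ]
```

View pics/s5.png

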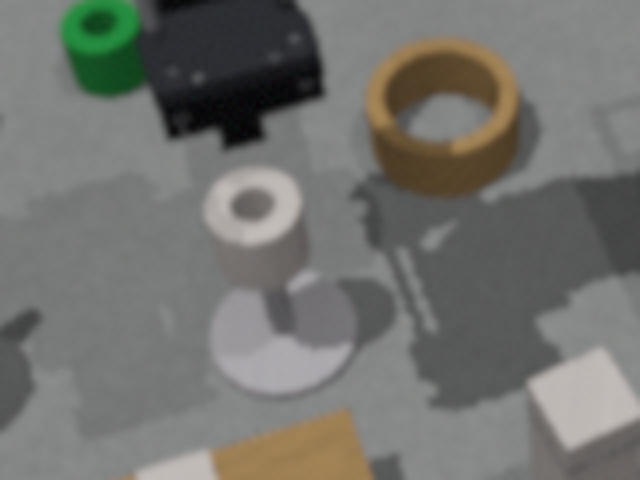

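The roll stands upright on the stand at crop (253,225), with the pin hidden in its core. Next is the handle. I'll hover slightly past it so the wrist camera can see it.

Emit:
servo_tool([
  [[-40,7,0],0,-0.1],
  [[-40,7,0],0,-0.1],
  [[-40,8,0],0,-0.1],
  [[-40,8,0],0,-0.1],
  [[-40,8,0],0,-0.1],
  [[-40,8,0],0,-0.1],
  [[-40,8,0],0,-0.1],
  [[-40,8,0],0,-0.1],
  [[-40,8,0],0,-0.1],
  [[-40,7,0],0,-0.1],
  [[0,0,0],0,-0.1],
])

```text
t: 15.3
tcp_pos: [458.2, 211.4, 255.7]
ee_rot: [[0.116, -0.993, -0.003], [-0.993, -0.116, -0.002], [0.001, 0.003, -1.0]]
wrist_force: [-0.6, -0.5, 0.1]
opening: 0.45
gripper_force: 0.0
```

Run:
```python
from d import *
s=ctrl.get_state(); print(s['t'],s['tcp_pos'],s['opening'],s['ee_rot'][0])
im=ctrl.read_camera('wrist'); c=cam('wrist'); im2=im.copy()
for r in ctrl.trace('wrist','cover_handle')[:2]:
    print(r['score'],r['at'],r['region'].sum()); cn=cv2.findContours(r['region'].astype(np.uint8),0,1)[0]; cv2.drawContours(im2,cn,-1,(0,255,0),1)
u=proj(c,T([[-150,-55,125],[-150,55,125],[-100,-85,132],[-100,85,132]])); print(u.round())
for a in u: cv2.circle(im2,tuple(map(int,a.clip(-1e3,1e3))),3,(0,0,255),-1)
cv2.imwrite('pics/w6.png',im2); print('delta',delta([468.9,139.4,200]))
```

```text
15.3 [458.17284918 211.42382562 255.70144857] 0.4496048965617974 [ 0.11641067 -0.99319648 -0.00305069]
0.69 [137.2, 125.9] 67843
[[323.  40.]
 [322. 212.]
 [238. -19.]
 [250. 256.]]
delta [69.8 -2.3 56.1]
```

View pics/w6.png

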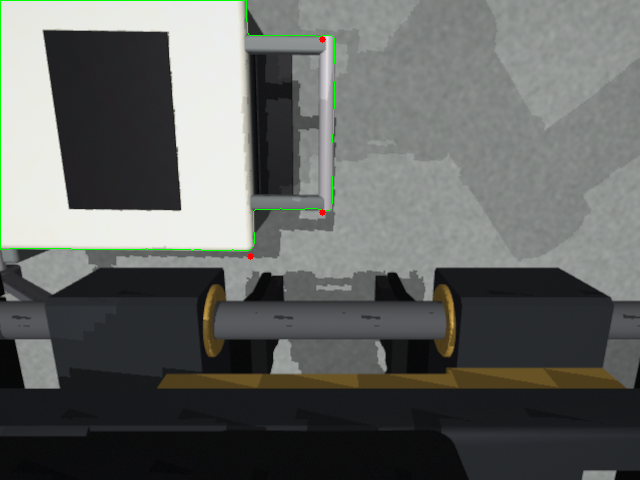

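The bar shows at column 327 against my prediction of 323, so it lies about 2 mm closer to the robot. Its rows agree. I'll grasp at (467.5,139.5).

Emit:
servo_tool([
  [[35,0,0],0,-0.1],
  [[35,-1,0],0,-0.1],
  [[0,0,30],0,-0.1],
  [[0,0,40],0,-0.1],
  [[0,0,35],0,-0.1],
  [[0,0,20],0,-0.1],
  [[0,0,7],0,-0.1],
  [[0,0,0],0,-0.1],
])

```text
t: 16.2
tcp_pos: [468.2, 137.6, 124.7]
ee_rot: [[0.11, -0.994, -0.003], [-0.994, -0.11, -0.002], [0.002, 0.003, -1.0]]
wrist_force: [-1.0, 0.6, -0.1]
opening: 0.448
gripper_force: 0.0
```

Emit:
servo_tool([
  [[0,0,0],0,-1],
  [[0,0,0],0,-1],
  [[0,0,0],0,-1],
  [[0,0,0],0,-1],
  [[0,0,0],0,-1],
  [[0,0,0],0,-1],
], force=35)

```text
t: 16.8
tcp_pos: [468.3, 139.1, 126.1]
ee_rot: [[0.111, -0.994, -0.0], [-0.994, -0.111, 0.0], [-0.0, 0.0, -1.0]]
wrist_force: [-2.5, 1.0, 2.7]
opening: 0.102
gripper_force: 35.0
```

Bar gripped (8.9 mm opening). I'll lift along the hinge arc.

Emit:
servo_tool([
  [[0,-0.3,-11.7],0,-1],
  [[0,-0.9,-11.7],0,-1],
  [[0,-1.5,-11.7],0,-1],
  [[0,-2.0,-11.6],0,-1],
  [[0,-2.6,-11.5],0,-1],
  [[0,-3.2,-11.3],0,-1],
])

```text
t: 17.4
tcp_pos: [477.8, 140.0, 194.2]
ee_rot: [[0.111, -0.994, -0.004], [-0.994, -0.111, -0.001], [0.0, 0.004, -1.0]]
wrist_force: [0.7, 1.9, -5.5]
opening: 0.102
gripper_force: 35.0
```

Emit:
servo_tool([
  [[0,-3.8,-11.1],0,-1],
  [[0,-4.3,-10.9],0,-1],
  [[0,-4.8,-10.7],0,-1],
  [[0,-5.4,-10.5],0,-1],
  [[0,-5.9,-10.2],0,-1],
  [[0,-5.1,-7.9],0,-1],
  [[0,0,0],0,-1],
  [[0,0,0],0,-1],
])

```text
t: 18.2
tcp_pos: [505.4, 142.8, 256.1]
ee_rot: [[0.111, -0.994, -0.008], [-0.994, -0.111, -0.002], [0.001, 0.008, -1.0]]
wrist_force: [-9.6, 2.2, -3.0]
opening: 0.1
gripper_force: 35.0
```

```bash
cat > ang.py <<'E'
from d import *
s=ctrl.get_state(); g=np.array(s['tcp_pos'])+[0,0,2]; print(s['t'],s['tcp_pos'],s['opening'],s['wrist_force'])
h=T([[85,0,125]])[0]; 
print('kin', np.arcsin((g[2]-125)/235), np.arctan2(g[2]-125,(h-g)[:2]@[np.cos(p[2]),np.sin(p[2])]))
def bars(th,dp):
    q=[p[0]+dp[0],p[1]+dp[1],p[2]]
    f=lambda l,w,y:[85-l*np.cos(th)-w*np.sin(th),y,125+l*np.sin(th)-w*np.cos(th)]
    plate=[f(l,w,y) for l in(0,185) for w in(-7,7) for y in(-85,85)]
    ptr=[f(l,w,y) for l in(5,140) for w in(-6,6) for y in(102,108)]
    return T(plate,q),T(ptr,q)
ims={}
for n in ('scene','top'):
    ims[n]=im=ctrl.read_camera(n); c=cam(n)
    for k,name in enumerate(('cover','pointer')):
        R=ctrl.trace(n,name)
        if not R: print(n,name,'none'); continue
        m=R[0]['region']
        if k==0: m=cv2.morphologyEx(m.astype(np.uint8),cv2.MORPH_CLOSE,np.ones((15,15)))>0; m=cv2.morphologyEx(m.astype(np.uint8),cv2.MORPH_OPEN,np.ones((13,13)))>0
        f=lambda v:-iou(hullmask(proj(c,bars(v[0],v[1:])[k])),m)
        r=min((minimize(f,[t0,0,0],method='Nelder-Mead',options=dict(initial_simplex=[[t0,0,0],[t0+.08,0,0],[t0,4,0],[t0,0,4]])) for t0 in(.55,.6,.68)),key=lambda r:r.fun)
        g0=np.arange(.4,.85,.02); i0=[-f([t,0,0]) for t in g0]
        print(n,name,round(R[0]['score'],2),r.x.round(3),round(r.fun,3),'nodp',g0[int(np.argmax(i0))].round(2),round(max(i0),3))
im=cv2.resize(ims['scene'][130:310,310:500],None,fx=3,fy=3,interpolation=cv2.INTER_CUBIC)
im_t=cv2.resize(ims['top'][140:300,170:310],None,fx=1,fy=1)
cv2.imwrite('pics/fin%d.png'%(s['t']*100),im)
E
python3 ang.py; ls pics
```

```text
18.2 [505.35752261 142.83566598 256.09308863] 0.09965008753364968 [-9.57413453  2.21324371 -2.95435605]
kin 0.6020746853219412 0.5908904830810942
scene cover 0.77 [ 0.519 -0.468  1.487] -0.957 nodp 0.52 0.951
scene pointer 0.77 [ 0.603 14.903 -1.201] -0.697 nodp 0.62 0.625
top cover none
top pointer 0.49 [ 0.711  9.152 -3.531] -0.561 nodp 0.64 0.403
fin1820.png
ov.png
ov2.png
s5.png
scene0.png
top0.png
w1.png
w1raw.png
w2.png
w2raw.png
w3.png
w4.png
w6.png
```

View pics/fin1820.png

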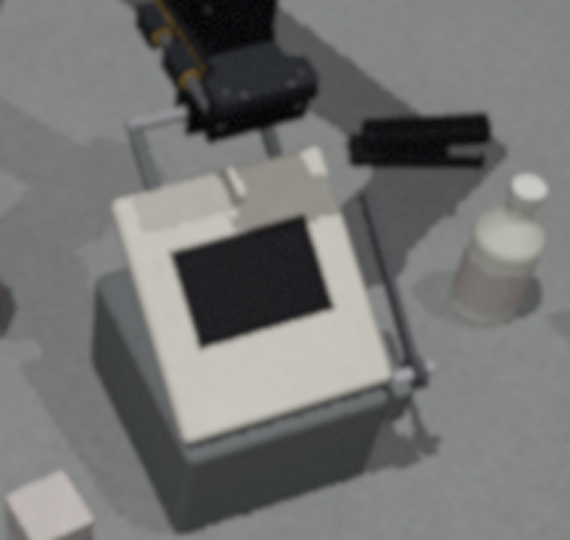

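The cover is raised, with its front corners at crop (325,152) and (113,202). The pointer runs from (417,372) to (363,200). The mask fit may be cut off by shadow, so I'll check the angle from corners and edges.

Run:
```python
from d import *
c=cam('scene')
L=lambda th,l,w,y:[85-l*np.cos(th)-w*np.sin(th),y,125+l*np.sin(th)-w*np.cos(th)]
for th in (.5,.54,.58,.62,.66):
    P=[L(th,185,-7,85),L(th,185,-7,-85),L(th,0,-7,85),L(th,0,-7,-85),L(th,0,0,105),L(th,140,0,105)]
    print(th,((proj(c,T(P))-[310,130])*3+1).round().astype(int).tolist())
# sharp edge fit: white plate in this image by threshold
im=ctrl.read_camera('scene'); g=im[130:310,310:500].astype(int)
for r in range(50,128,6):
    row=g[r].mean(1); seg=row[60:150]; d=np.diff(seg); i=d[20:].argmin()+20; print(r*3,(60+i+.5)*3, end=' | ')
```

```text
0.5 [[314, 146], [107, 203], [396, 376], [188, 443], [415, 369], [353, 196]]
0.54 [[318, 143], [110, 201], [396, 376], [188, 443], [415, 369], [356, 195]]
0.58 [[321, 141], [112, 199], [396, 376], [188, 443], [415, 369], [359, 193]]
0.62 [[326, 139], [115, 197], [396, 377], [188, 444], [415, 369], [362, 192]]
0.66 [[330, 138], [118, 196], [397, 377], [189, 444], [415, 369], [366, 190]]
150 349.5 | 168 370.5 | 186 241.5 | 204 340.5 | 222 343.5 | 240 349.5 | 258 355.5 | 276 361.5 | 294 385.5 | 312 391.5 | 330 397.5 | 348 385.5 | 366 388.5 |
```

```bash
cat > line.py <<'E'
from d import *
c=cam('scene'); ims=[ctrl.read_camera('scene').astype(float).mean(2) for _ in range(4)]; g=np.mean(ims,0)
L=lambda th,l,w,y:[85-l*np.cos(th)-w*np.sin(th),y,125+l*np.sin(th)-w*np.cos(th)]
def line(th,w,y,l0,l1): return proj(c,T([L(th,l0,w,y),L(th,l1,w,y)]))
rows=np.arange(203,248)
def col(u,r): return u[0,0]+(r-u[0,1])*(u[1,0]-u[0,0])/(u[1,1]-u[0,1])
def rfit(x):
    k=np.ones(len(rows),bool)
    for _ in range(6):
        a=np.polyfit(rows[k],x[k],1); e=abs(np.polyval(a,rows)-x); k=e<max(.35,1.5*np.median(e[k]))
    return a,k.sum(),e[k].std()
xs=np.arange(640)
def measure(y,w,kind,th0,half):
    out=[]
    u=line(th0,w,y,20,135)
    for r in rows:
        x0=col(u,r); k=np.arange(int(x0-half),int(x0+half)+1)
        if kind=='edge': v=np.clip(-(g[r,k+1]-g[r,k-1]),0,None)
        else:
            v=np.clip(np.median(g[r,k])-8-g[r,k],0,None)
        j=v.argmax(); sl=slice(max(0,j-2),j+3); out.append((v[sl]*k[sl]).sum()/max(v[sl].sum(),1e-6))
    return rfit(np.array(out))
for name,y,w,kind in (('ptr',105,0,'dark'),('cover',85,-7,'edge')):
    a,n,e=measure(y,w,kind,.6,6)
    mid=a@[225,1]
    print(name,'slope',a[0].round(4),'mid',mid.round(2),n,e.round(2))
    for th in (.54,.58,.62,.66,.7):
        u=line(th,w,y,20,135); print('  ',th,round((u[1,0]-u[0,0])/(u[1,1]-u[0,1]),4),round(col(u,225),2))
E
python3 line.py
```

```text
ptr slope 0.3082 mid 439.01 43 0.09
   0.54 0.3394 438.72
   0.58 0.3188 439.3
   0.62 0.2983 439.87
   0.66 0.2778 440.44
   0.7 0.2574 441.01
cover slope 0.5249 mid 434.28 9 0.11
   0.54 0.338 431.61
   0.58 0.318 432.21
   0.62 0.2982 432.81
   0.66 0.2784 433.41
   0.7 0.2585 434.01
```

```bash
sed -i 's/k=np.arange(int(x0-half),int(x0+half)+1)/k=np.arange(round(x0-half-(1.5 if kind=="edge" else 0)),round(x0+half-(1.5 if kind=="edge" else 0))+1)/; s/,kind,.6,6)/,kind,.6,6 if kind=="dark" else 3)/' line.py
cat >> line.py <<'E'
for r in (205,215,225,235,245): print(r,g[r,int(col(line(.6,-7,85,20,135),r))-5:][:16].round().astype(int))
E
python3 line.py
```

```text
ptr slope 0.3089 mid 439.01 42 0.09
   0.54 0.3394 438.72
   0.58 0.3188 439.3
   0.62 0.2983 439.87
   0.66 0.2778 440.44
   0.7 0.2574 441.01
cover slope 0.3034 mid 430.69 37 0.07
   0.54 0.338 431.61
   0.58 0.318 432.21
   0.62 0.2982 432.81
   0.66 0.2784 433.41
   0.7 0.2585 434.01
205 [192 192 186 162 124  95  87  88  88  88  83  70  60  68  79  84]
215 [192 192 186 165 126  94  86  86  86  85  78  61  57  70  81  84]
225 [193 193 190 173 137 108 105 113 119 119 110  82  63  73  89 108]
235 [191 191 188 177 154 135 130 131 133 128 110  78  62  74  90 108]
245 [190 191 190 181 158 127 100  87  96 108  99  73  62  76  91 110]
```

The pointer and cover edge slopes in the scene picture agree to about 0.01 rad (0.60 and 0.61). The arm's kinematics put the cover near 0.59 and the wrist fit put the pointer near 0.62. I'll make a slight upward trim and confirm that it holds steady.

Emit:
servo_tool([
  [[0,-1.0,-1.6],0,-1],
  [[0,0,0],0,-1],
  [[0,0,0],0,-1],
  [[0,0,0],0,-1],
  [[0,0,0],0,-1],
  [[0,0,0],0,-1],
])

```text
t: 19.55
tcp_pos: [506.2, 143.0, 257.4]
ee_rot: [[0.111, -0.994, -0.008], [-0.994, -0.111, -0.002], [0.001, 0.008, -1.0]]
wrist_force: [-8.5, 2.2, -1.1]
opening: 0.099
gripper_force: 35.0
```

```bash
python3 line.py | grep -E "ptr|cover"; python3 -c "
from d import *
s=ctrl.get_state(); print(s['t'],s['tcp_pos'],s['opening'],s['wrist_force'],np.abs(s['joint_velocities']).max())
im=ctrl.read_camera('scene')
for r in ctrl.trace('scene','label_roll')[:3]: print(r['score'],r['at'])"
```

```text
ptr slope 0.3085 mid 439.01 43 0.09
cover slope 0.3009 mid 430.81 37 0.07
19.75 [506.19805408 142.94484055 257.41804888] 0.10129201900397371 [-9.10053876  2.20504425 -2.48044366] 0.0015997065495916086
0.82 [245.3, 257.8]
0.71 [235.9, 212.4]
0.58 [203.9, 209.1]
```

The cover is steady and in line with the pointer, the pointer hasn't moved (439.01 throughout), and the roll is still on the stand. I'm handing in.

```bash
python3 -c "
from plant import ctrl
print(ctrl.hand_in())"
```

```text
the job is handed in; nothing more can be done
None
```

The job is handed in: the label roll stands on the stand's pin and has been let go, and the arm is holding the printer cover in line with the pointer, at about 0.60 rad to within roughly 0.02 by my measurements; no verdict came back.

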